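# Ready the proofing jig and hold its sheet lay at the mark

### The arm

A 7-joint arm with a two-finger parallel gripper is mounted at the origin on the work surface. World frame = base frame: x ahead of the robot, y to its left, z up, the work surface at z = 0. Lengths are in mm, angles in rad, forces in N, time in s.
With the tool pointing down it reaches from about 400 to 900 mm from the base axis. Payload 5.6 kg.
Tool frame: the origin (TCP) lies midway between the tips of the shut fingers; the grasp point (between the pads) lies 19 mm behind it; x points along the fingers, y is the direction in which the jaws open and shut, and the axes are right-handed (so a half turn about x gives the same grasp; the last joint's range is limited). The gripper opens to 92 mm and grips with 3 to 60 N. Pads are 20 mm wide; open, the fingers measure 128 mm over their backs; the gripper's body (75 mm by 189 mm) begins 69 mm behind the grasp point.
Start: joints at [1.113, 0.468, -0.012, 1.603, 0.006, 1.071, -0.056], TCP at [261.915, -594.903, 214.592] pointing down, gripper open.
Joint ranges: [-2.53, 2.53], [-0.31, 2.02], [-1.57, 1.55], [0.28, 2.44], [-1.29, 4.43], [0.15, 1.84], [-2.92, 2.92]. Speed limits (rad/s): [2.57, 2.57, 3.14, 3.14, 3.14, 3.14, 3.14].

### API

Orientations are given as a rotation vector (axis times angle).
In Python, from cell import robot, grip, kin, viewer gives the robot as it stands. Calls block until the motion is done:
- robot.movep(position, orientation): joint-space move of the TCP to a pose.
- robot.servo_line(position, feed=150, rotation=None): straight line of the TCP; rotation=None keeps the orientation; feed is the mean speed in mm/s.
- robot.goto_joints(angles): joint-space move.
- grip(opening, newtons=None): opening from 0.0 (shut) to 1.0 (fully open); newtons is the grip in N (None keeps the last); returns when the fingers have stopped.
- robot.hold(seconds).
- kin.ik(position, orientation): joint angles nearest the present ones, or None.
- robot.observe(): the state.
- viewer.read_camera(name): name is "scene" or "top" or "wrist"; returns the picture (400x640x3 uint8, red, green, blue); there is no depth.
- viewer.camera_info(name): a dict with "camera_matrix" (3x3 intrinsics, pixels), "R" (3x3) and "t" (3): a world point X has camera coordinates R X + t. Camera axes: x right, y down, z forward; pixel columns grow to the right and rows downward; lengths in mm; the calibration is good to about 2 mm. A picture is of the moment at which its call begins: read the wrist's pose just before it. camera_info takes no time and is no camera call; for the wrist camera it gives the pose at the moment of the call.
A pose or a line that the arm cannot do raises robot.IKError and nothing moves.
- robot.job_done(): hands the job in, once; it reports no verdict.
Trained networks look in the newest picture that a camera, given by its name, has taken for a name from the list of things; names that differ only in an ending like _2 or _b are one class to them, and where a whole thing is asked for, a point or a joint stands for the part that bears it (a point fixed in the world has none). Each returns a list of dicts, best first, with "confidence" (0 to 1); they miss things now and then, are a little off and sometimes report something else, mostly with a low value. They report only what shows in the picture. A call takes as long as a camera call. They do not tell look-alikes from the thing itself.
- viewer.silhouettes(name, camera): "mask" (400x640 bool, what is visible of it).
- viewer.pinpoint(name, camera): "at" ([x, y, z] in mm, in the coordinates of the camera as it stood for that picture, good to about 4 mm: a listed point, or the origin of a listed thing).
The state is a dict: "t": time; "joints": joint angles; "joint_velocities": joint speeds; "joint_torque": joint torques, N m; "tcp_pos": TCP position; "tcp_rot": TCP orientation; "contact_force": force on the tool from outside, world axes, zero at the start; "wrist_torque": the same for the moment, N m; "grip_width": opening from 0.0 (shut) to 1.0 (fully open).
Only numpy, scipy, OpenCV 4.12 (cv2) and the standard library are available. Lean on these libraries where they do the work, as an engineer would, in place of code of your own. Each camera call takes 0.05 s, during which the arm holds its last target. There are 200 camera calls.

### The job

Get the proofing jig ready for a colleague to lay the next sheet: first push the red printing block gently along its channel, in under the green hood, until you feel it fully home against the hidden stop. Then pull the spring-loaded sheet lay by its black handle, towards the front of the jig, until its pointer stands at the red mark clip on the scale, and finish while still holding it there - do not let go, it springs back. Keep the block home and leave the other things where they are.

Things in the scene. Friction and masses are not known exactly. Their poses are not given: they have to be found in the camera images.
- jig: Proofing jig, a dark steel plate 290 x 290 x 12 mm fixed on the table, turned up to 0.25 rad; origin at the centre of its underside, x from its front (robot side) to its back, y to its left. Left half: a block channel along x at y = +50 mm. Right half: the sheet lay in low guides (20 mm above the table) at y = -60 mm and a white scale at y = -116 mm, x = -55 to 75 mm, 20 mm above the table.
- hood_mouth (a point): Middle of the front top edge of the green hood that spans the channel and hides the stop, 48 mm above the table; the hood is 93 mm wide and reaches 79 mm to the back from here. The channel is 73 mm wide between two rails 12 mm above the plate, which start 165 mm in front of this point. Axes as the jig's.
- block: Red printing block, wood base with red face, 80 mm (x) x 70 mm (y) x 24 mm high, 0.25 to 0.5 kg, loose, lying flat in the channel on the jig plate (its underside 12 mm above the table); origin at the centre of its underside, x pointing along the channel to the stop. Starts 35 to 95 mm short of the stop; slides with 1 to 4 N; first touch can jolt to 10 N.
- block_rear (a point): Centre of the block's rear face (facing the jig's front), where to push it; 24 mm above the table. x of its frame points along the channel to the stop.
- block_lead (a point): Centre of the block's leading face, the one that meets the stop.
- stop: Rigid brass stop bar in the channel, hidden under the hood, 60 mm wide, 20 mm high; it cannot move in use but stands at a different depth each time (front face 75 to 105 mm behind the jig's centre, so the block ends 25 to 55 mm under the hood). Origin at the foot of the middle of its front face; axes as the jig's.
- stop_face (a point): Middle of the stop's front face, 10 mm above the jig plate; axes as the jig's.
- lay: Spring-return sheet lay: steel bar sliding along the jig's x, with an upright round black handle, yellow band, 18 mm diameter, 21 to 65 mm above the table. Origin on the handle's axis, 12 mm above the table; axes as the jig's. Starts at rest; pulls out up to 85 mm towards the jig's front (-x) against a spring: 3 N at rest, 11 N at 70 mm (110 N/m), friction 0.6 N. Released, it springs back.
- lay_handle (a point): Point on the handle's axis, 46 mm above the table, where to grip it; level with the pointer along x.
- lay_pointer (a point): Tip of the lay's brass and black pointer, which sticks out 44 mm to the right (-y) of the handle's axis, beside the scale; moves with the handle.
- mark_line (a point): Middle of the red mark clip fixed over the scale, 8 mm wide along the jig's x, 25 mm above the table at its top; 30 to 70 mm of pull from rest, a different place each time. Axes as the jig's; the pointer is at the mark when both have the same x along the jig.
- spare_block: Bystander: green printing block, 80 x 70 x 24 mm, on the table to the left of the jig.
- ink_tin: Bystander: ink tin, 68 mm diameter, 50 mm high, left of the jig.
- brayer: Bystander: hand roller with rubber roll 100 mm long and wooden handle, right of the jig.
- paperweight: Bystander: brass paperweight, 52 mm diameter, 48 mm high, right of the jig towards the back.
- loupe: Bystander: black loupe, a tube 42 mm in diameter, 32 mm high, standing on the right front corner of the jig plate.
- ink_knife: Bystander: ink knife 200 mm long, lying left of the jig's front.
Things that resemble listed ones, but are neither listed nor needed, are in the scene too. What is shaped like the block but blue or purple is not meant.

How it is judged:
By the outcome, as a careful person would: the job done as asked, in the order asked, and still so for the second after the job is handed in, while the arm keeps its last pose, push and grip.
It also fails if it takes over 54 s, if anything falls off the work surface, if the arm or the gripper's body presses on something with over 40 N, if the wrist force passes 120 N, or if a joint passes its speed limit or range.

## Working session

There is one attempt and no reset: what is moved stays moved. The work goes in short steps, each a Python script; the robot and the scene stay as the last script left them, time stands still between calls to the robot, and variables do not carry over. Pictures are saved under pics/ and viewed, about 8 in all and at most 12, crops included, and the job is handed in when it is done.

```bash
mkdir -p pics; ls; cat > h.py <<'E'
import numpy as np, cv2
from scipy.spatial.transform import Rotation as Ro
from cell import robot, grip, kin, viewer
def pic(cam,name):
    im=viewer.read_camera(cam); cv2.imwrite('pics/'+name,im[:,:,::-1]); return im
def world(p,ci): return np.array(ci['R']).T@(np.array(p)-np.array(ci['t']))
def find(cam,names,n=3):
    ci=viewer.camera_info(cam)
    for k in names:
        for d in viewer.pinpoint(k,cam)[:n]:
            p=np.array(d['at']);q=np.array(ci['camera_matrix'])@p
            print(k,round(d['confidence'],2),world(p,ci).round(1),(q[:2]/q[2]).round(0),[ (kk) for kk in d if kk not in('at','confidence')])
E
python3 - <<'E'
from h import *
N=['jig','hood_mouth','block_rear','block_lead','lay_handle','lay_pointer','mark_line']
for c in ['scene','top']:
    pic(c,c+'1.png'); print(c); find(c,N)
s=robot.observe(); print(s)
E
```

```text
pics
scene
jig 0.63 [585.6 -24.2   1.8] [311. 241.] []
hood_mouth 0.66 [632.3  34.4  47.8] [343. 222.] []
block_rear 0.97 [378.3  41.9  12.5] [264. 183.] []
block_rear 0.83 [ 272.5 -231.3   13.4] [150. 229.] []
block_rear 0.8 [510.5  25.4  25.5] [299. 207.] []
block_lead 0.82 [302.   17.8  13.5] [236. 176.] []
block_lead 0.69 [593.5  32.6  27.9] [329. 220.] []
block_lead 0.61 [ 313.9 -164.7   16.4] [184. 219.] []
lay_handle 0.67 [647.  -78.9  47.3] [317. 258.] []
lay_pointer 0.66 [590.9  31.7  27.6] [328. 220.] []
lay_pointer 0.61 [ 654.8 -119.4   22.5] [308. 280.] []
mark_line 0.47 [633.   31.6  49.2] [343. 222.] []
mark_line 0.39 [ 583.6 -134.9   20.6] [278. 268.] []
top
jig 0.86 [588.6 -18.2   3.8] [356. 168.] []
hood_mouth 0.82 [637.5  36.1  50.4] [330. 142.] []
block_rear 0.93 [514.6  23.8  25.8] [338. 201.] []
block_rear 0.93 [376.   37.7  13.5] [333. 266.] []
block_lead 0.92 [302.   18.9  13.3] [343. 302.] []
block_lead 0.65 [594.2  28.8  22.8] [334. 165.] []
block_lead 0.57 [ 317.9 -161.    14.5] [428. 292.] []
lay_handle 0.62 [648.5 -75.9  46.3] [383. 136.] []
lay_pointer 0.
[... 161 characters left out ...]
s': array([ 1.11297094,  0.4674656 , -0.01161212,  1.60270954,  0.00597394,
        1.07139108, -0.05629379]), 'joint_velocities': array([-1.66954711e-03,  2.47967116e-04, -5.90667650e-05,  3.43436154e-04,
        4.82697638e-04, -1.56632530e-04,  1.31271666e-03]), 'joint_torque': array([-2.49431851e-04, -5.20355272e+01, -1.25897242e-02, -2.44040895e+01,
       -5.66517469e-02,  1.13745237e-02,  4.43368708e-05]), 'tcp_pos': array([ 261.94636778, -594.88917021,  214.61074375]), 'tcp_rot': array([ 1.9928556 ,  0.41924114, -1.99284656]), 'contact_force': array([-0.8694815 , -0.10067203, -0.33667151]), 'wrist_torque': array([0.00806317, 0.01670347, 0.05210351]), 'grip_width': 0.9973405234640504}
```

View pics/top1.png

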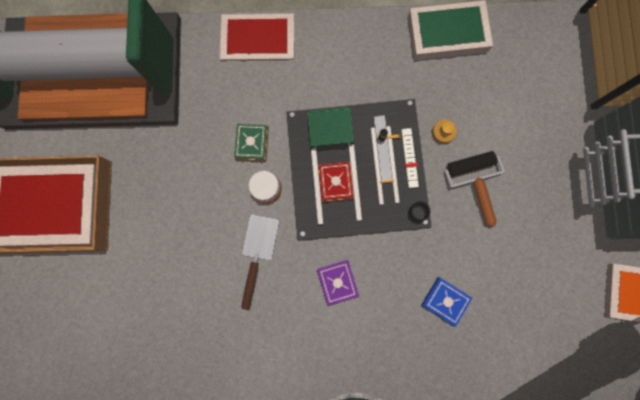

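View pics/scene1.png

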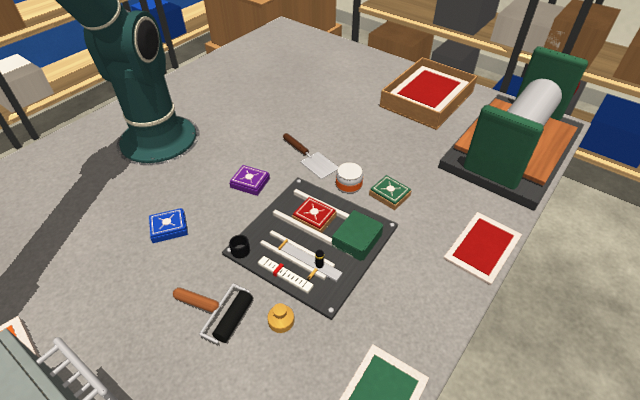

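Block at (336,182), hood (330,127), handle (383,135), pointer tip (396,137) and mark clip (411,165) in the top picture. The jig is turned about +0.08 rad. Next I look from nearer with the wrist camera.

```bash
cat >> h.py <<'E'
def down(yaw): # tool x down, tool y (jaws) at world yaw
    y=np.array([np.cos(yaw),np.sin(yaw),0]);x=np.array([0,0,-1.]);return Ro.from_matrix(np.c_[x,y,np.cross(x,y)]).as_rotvec()
E
python3 - <<'E'
from h import *
M=Ro.from_rotvec(robot.observe()['tcp_rot']).as_matrix().round(2);print(M)
for yw in (.08,.08+np.pi,.08+np.pi/2,.08-np.pi/2):
    q=kin.ik([560,-40,330],down(yw)); print(round(yw,2),None if q is None else np.round(q,2))
yw=.08+np.pi/2 if M[1,1]>0 else .08-np.pi/2
robot.movep([520,-40,330],down(yw)); robot.hold(.3)
pic('wrist','w1.png'); ci=viewer.camera_info('wrist'); print((-ci['R'].T@ci['t']).round(0), ci['R'].round(2).tolist())
find('wrist',['jig','hood_mouth','block_rear','block_lead','lay_handle','lay_pointer','mark_line'],2)
print(robot.observe()['t'])
E
```

```text
[[ 0.    0.4  -0.92]
 [-0.   -0.92 -0.4 ]
 [-1.    0.    0.  ]]
0.08 [ 0.5   0.28 -0.61  1.65  0.17  1.26 -0.05]
3.22 [-0.98  0.47  1.37  1.74 -0.48  1.33 -2.57]
1.65 [ 0.66  0.33 -0.81  1.64  0.25  1.28  1.45]
-1.49 [ 0.33  0.25 -0.38  1.66  0.1   1.25 -1.57]
[587. -35. 501.] [[0.08, -1.0, -0.0], [-0.97, -0.08, 0.24], [-0.24, -0.02, -0.97]]
jig 0.62 [587.7 -19.4   0. ] [304. 119.] []
hood_mouth 0.84 [634.7  28.1  49. ] [269.  79.] []
hood_mouth 0.61 [ 590.7 -272.     2.9] [473. 131.] []
block_rear 0.84 [515.7  28.7  22.6] [267. 167.] []
block_rear 0.57 [374.   39.8  15.5] [257. 254.] []
block_lead 0.93 [305.3  17.8   6.2] [269. 291.] []
block_lead 0.92 [599.   37.9  24.3] [263. 107.] []
lay_handle 0.77 [654.3 -71.9  47.2] [347.  69.] []
lay_handle 0.39 [ 663.8 -216.     1.3] [444.  76.] []
lay_pointer 0.85 [ 652.8 -118.8   27.8] [380.  76.] []
lay_pointer 0.31 [600.2  38.6  23.5] [263. 106.] []
mark_line 0.67 [ 588.6 -138.5   23.3] [387. 125.] []
3.725
```

View pics/w1.png

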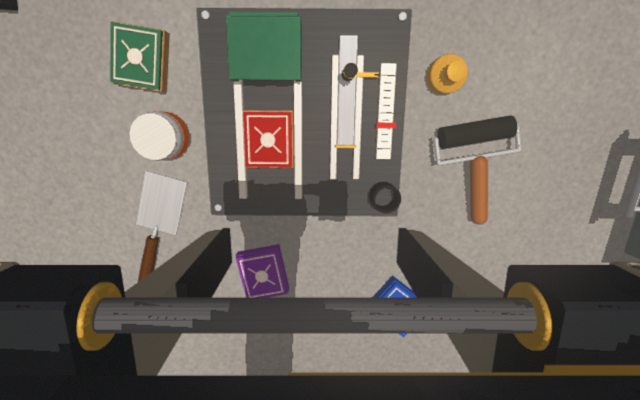

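Wrist picture: block (268,139), hood front edge (264,80), handle (350,70), pointer tip (380,75), red clip (386,125), plate screws (206,15), (402,16), (218,207). I refine the yaw from plate features.

```bash
cat >> h.py <<'E'
def ray(uv,z,ci):
    d=ci['R'].T@np.linalg.solve(ci['camera_matrix'],[uv[0],uv[1],1]); c=-ci['R'].T@ci['t']; return c+d*(z-c[2])/d[2]
E
python3 - <<'E'
from h import *
ci=viewer.camera_info('wrist')
P={k:ray(uv,z,ci).round(1) for k,uv,z in [('sBL',(206,15),12),('sBR',(402,16),12),('sFL',(218,207),12),('railLin_back',(242,82),24),('railLin_front',(246,198),24),('railR_back',(295,85),24),('railRfront',(296,198),24),('clip',(386,125.5),25),('ptr',(380,75),24),('blockRear',(269,167),36),('hoodL',(228,80),48),('hoodR',(300,80),48)]}
for k in P: print(k,P[k])
f=lambda a:np.arctan2(a[1],a[0])
print(f(P['sBL']-P['sFL']), f(P['sBL']-P['sBR'])-np.pi/2, f(P['railLin_back']-P['railLin_front']),f(P['railR_back']-P['railRfront']))
E
```

```text
sBL [712.9 121.9  12. ]
sBR [ 732.9 -141.6   12. ]
sFL [445.8 102.9  12. ]
railLin_back [630.2  68.5  24. ]
railLin_front [466.6  57.9  24. ]
railR_back [632.2  -4.4  24. ]
railRfront [472.6 -16.6  24. ]
clip [ 588.3 -136.5   25. ]
ptr [ 654.5 -119.5   24. ]
blockRear [517.6  24.3  36. ]
hoodL [629.   81.6  48. ]
hoodR [636.6 -12.   48. ]
0.07101478705844082 0.0757560738859051 0.06470173731369652 0.07629273462221232
```

```bash
cat > push.py <<'E'
from h import *
yaw=.073; u=np.array([np.cos(yaw),np.sin(yaw),0]); n=np.array([-u[1],u[0],0]); C=np.array([589.,-19.4,0])
J=lambda x,y,z: C+x*u+y*n+[0,0,z]
if __name__=='__main__':
    R=down(yaw-np.pi/2)
    robot.movep(J(-107,50,90),R); grip(0.0,20)
    robot.servo_line(J(-107,50,19),feed=80); robot.hold(.3)
    f0=robot.observe()['contact_force']; x=-107; hi=0; log=[]
    while x<40:
        x+=2; robot.servo_line(J(x,50,19),feed=30)
        s=robot.observe(); f=-(s['contact_force']-f0)@u; px=(s['tcp_pos']-C)@u
        log.append((x,round(px,1),round(f,1)))
        hi=hi+1 if f>7 else 0
        if f>14 or hi>=3: break
    print(log); print(s['t'],s['tcp_pos'],s['contact_force'])
E
python3 push.py
```

```text
[(-105, np.float64(-104.8), np.float64(0.3)), (-103, np.float64(-102.9), np.float64(0.7)), (-101, np.float64(-100.8), np.float64(0.2)), (-99, np.float64(-98.8), np.float64(0.6)), (-97, np.float64(-96.9), np.float64(0.7)), (-95, np.float64(-94.8), np.float64(1.1)), (-93, np.float64(-92.8), np.float64(-0.2)), (-91, np.float64(-90.9), np.float64(0.8)), (-89, np.float64(-88.9), np.float64(0.1)), (-87, np.float64(-86.8), np.float64(1.9)), (-85, np.float64(-84.9), np.float64(1.3)), (-83, np.float64(-82.9), np.float64(0.7)), (-81, np.float64(-80.9), np.float64(0.4)), (-79, np.float64(-79.1), np.float64(1.8)), (-77, np.float64(-77.3), np.float64(2.7)), (-75, np.float64(-74.7), np.float64(1.2)), (-73, np.float64(-72.6), np.float64(2.2)), (-71, np.float64(-70.6), np.float64(1.3)), (-69, np.float64(-68.7), np.float64(2.2)), (-67, np.float64(-66.7), np.float64(1.1)), (-65, np.float64(-64.7), np.float64(1.6)), (-63, np.float64(-62.7), np.float64(2.4)), (-61, np.float64(-60.6), np.float64(1.7)), (-59, np.float64(-58.7), np.float64(1.8)), (-57, np.float64(-56.7), np.float64(1.5)), (-55, np.float64(
[... 724 characters left out ...]
loat64(-20.7), np.float64(1.3)), (-19, np.float64(-18.7), np.float64(1.4)), (-17, np.float64(-16.7), np.float64(1.8)), (-15, np.float64(-14.7), np.float64(1.9)), (-13, np.float64(-12.7), np.float64(2.2)), (-11, np.float64(-10.7), np.float64(1.7)), (-9, np.float64(-8.7), np.float64(1.8)), (-7, np.float64(-6.7), np.float64(1.6)), (-5, np.float64(-4.7), np.float64(1.2)), (-3, np.float64(-2.7), np.float64(2.1)), (-1, np.float64(-0.7), np.float64(1.1)), (1, np.float64(0.7), np.float64(4.1)), (3, np.float64(0.7), np.float64(8.9)), (5, np.float64(0.8), np.float64(13.0)), (7, np.float64(0.9), np.float64(18.5))]
21.6583 [586.21956011  30.40528658  18.33387414] [-17.93954557  -0.4120968   13.71907964]
```

Block slid at 1.5–2 N and then stalled at jig x≈0.8 with rising force. That puts the leading face at ≈ 90 mm, which is inside the stop range. Now I back off, look closer at block and lay, and measure.

```bash
python3 - <<'E'
from h import *
from push import *
R=down(yaw-np.pi/2)
robot.servo_line(J(-12,50,19),feed=60); robot.servo_line(J(-12,50,100),feed=200)
robot.movep(J(-70,-40,200),R); robot.hold(.2)
pic('wrist','w2.png'); ci=viewer.camera_info('wrist')
np.savez('ci2.npz',**ci)
for k in ['hood_mouth','block_rear','lay_handle','lay_pointer','mark_line']:
    for d in viewer.pinpoint(k,'wrist')[:2]:
        w=world(d['at'],ci); q=ci['camera_matrix']@d['at']; print(k,round(d['confidence'],2),'jig',round((w-C)@u,1),round((w-C)@n,1),w[2].round(1),(q[:2]/q[2]).round())
print(robot.observe()['t'])
E
```

```text
hood_mouth 0.85 jig 45.7 51.9 48.4 [216.  65.]
hood_mouth 0.73 jig -24.6 203.7 1.6 [ 96. 140.]
block_rear 0.58 jig 10.0 54.6 24.5 [223. 107.]
lay_handle 0.65 jig 60.7 -61.4 49.1 [340.  48.]
lay_pointer 0.65 jig 55.3 -101.9 25.8 [380.  59.]
mark_line 0.6 jig -7.1 -117.6 26.7 [392. 125.]
23.825
```

View pics/w2.png

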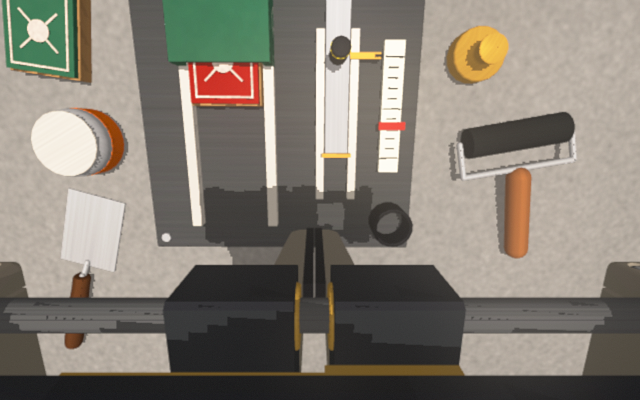

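The block's rear face sits about 36 mm in front of the hood edge at (228,105), still home. Pointer tip is at (381,56) and the clip at (391,126). Now I grip the handle with the jaws along the pull direction.

```bash
python3 - <<'E'
from h import *
from push import *
ci=dict(np.load('ci2.npz')); im=cv2.imread('pics/w2.png').astype(int)
b,g,r=im[...,0],im[...,1],im[...,2]; m=(r>150)&(g<90)&(b<90); m[:,:370]=0;m[:,420:]=0;m[:100]=0;m[150:]=0
v,uu=np.nonzero(m); print('clip px',uu.mean(),v.mean(),v.min(),v.max())
w=ray((uu.mean(),v.mean()),25,ci)-C; print('clip jig',w@u,w@n)
w=ray((381,56.5),24,ci)-C; print('ptr jig',w@u,w@n)
R=down(yaw); hx=58.
print(kin.ik(J(hx,-60,27),R),kin.ik(J(-15,-60,27),R))
robot.movep(J(hx,-60,110),R); grip(.6,35)
robot.servo_line(J(hx,-60,28),feed=100); robot.hold(.2); f0=robot.observe()['contact_force']
grip(0.,35); robot.hold(.2); s=robot.observe()
print(s['t'],s['grip_width']*92,s['contact_force']-f0,s['contact_force'])
E
```

```text
clip px 391.0567375886525 125.81560283687944 123 129
clip jig -8.422031970863737 -116.84609530406347
ptr jig 57.63460121721376 -103.30017480170082
[ 0.48810613  0.80485221 -0.61599772  1.66753074  0.58175536  0.85997055
 -0.30043478] [ 0.53711626  0.70995872 -0.60871817  1.85282013  0.57146274  0.7602531
 -0.31221875]
27.9833 16.997465358868677 [ 3.30240055  1.77520678 -2.93655255] [ 3.11546826  1.27977033 -2.46671113]
```

```bash
python3 - <<'E'
from h import *
from push import *
robot.servo_line(J(-8.5,-60,28),feed=30); robot.hold(.5); s=robot.observe()
p=s['tcp_pos']-C; print(s['t'],p@u,p@n,p[2],s['contact_force']@u,s['grip_width']*92)
ims=[]
for c in ['wrist','scene','top']:
    im=viewer.read_camera(c); ci=viewer.camera_info(c); np.savez(f'ci3{c}.npz',**ci); cv2.imwrite(f'pics/r3{c}.png',im[:,:,::-1])
    for k in ['lay_pointer','mark_line','block_rear']:
        for d in viewer.pinpoint(k,c)[:1]:
            w=world(d['at'],ci)-C; print(c,k,round(d['confidence'],2),w@u,w@n)
    q=ci['camera_matrix']@(ci['R']@J(-8.5,-110,25)+ci['t']); x,y=(q[:2]/q[2]).astype(int); print(c,x,y)
    x=np.clip(x,50,590);y=np.clip(y,37,362)
    ims.append(cv2.resize(im[y-37:y+38,x-50:x+50,::-1],(400,300),interpolation=cv2.INTER_CUBIC))
ims.append(cv2.resize(cv2.imread('pics/r3wrist.png'),(400,300)))
cv2.imwrite('pics/c3.png',np.vstack([np.hstack(ims[:2]),np.hstack(ims[2:])]))
E
```

```text
30.85 -6.543363695549766 -59.98763504522923 28.067909032954788 10.774083541489652 17.252996543949735
wrist mark_line 0.58 -9.778391023604515 -116.05389720761876
wrist block_rear 0.64 7.904413376312462 54.602817692657496
wrist 310 321
scene lay_pointer 0.85 -7.0655305291074955 -102.196497649615
scene mark_line 0.43 -13.351480288953768 -111.00275120928526
scene block_rear 0.91 -206.24249261047726 74.55168715797879
scene 280 266
top block_rear 0.81 -203.55094229255408 71.52066145877404
top 407 164
```

View pics/c3.png

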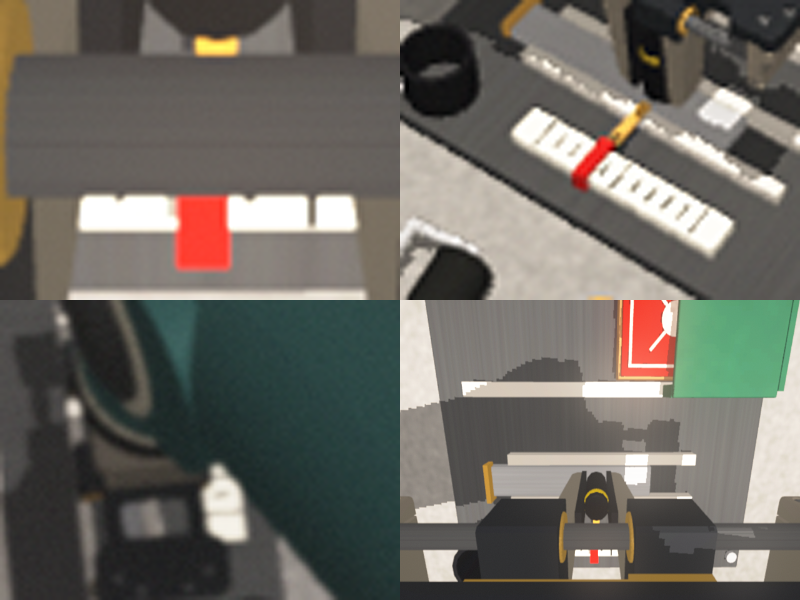

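The lay lags about 2 mm behind the command (arm compliance). The wrist crop shows the pointer about 3 px to the back of the clip, at columns 217 and 203 (enlarged). I measure this by rays and correct.

```bash
cat > meas.py <<'E'
from h import *
from push import *
def rel(im,ci):
    hsv=cv2.cvtColor(im,cv2.COLOR_RGB2HSV).astype(int); h,s,v=hsv[...,0],hsv[...,1],hsv[...,2]
    box=np.zeros(h.shape,bool); box[300:390,285:345]=1
    red=box&((h<6)|(h>174))&(s>150)&(v>150); yel=box&(h>15)&(h<30)&(s>120)&(v>150)
    o=[]
    for m,z in ((red,25),(yel,24)):
        r,c=np.nonzero(m); 
        w=ray((c.mean(),r.mean()),z,ci)-C; o.append(w@u); print(len(r),c.mean().round(2),r.mean().round(1),r.min(),r.max(),'jig',(w@u).round(2),(w@n).round(2))
    return o[1]-o[0]
E
python3 - <<'E'
from meas import *
ci=dict(np.load('ci3wrist.npz')); im=cv2.imread('pics/r3wrist.png')[:,:,::-1].copy()
print(rel(im,ci))
E
```

```text
224 310.21 341.7 333 350 jig -8.49 -124.06
60 314.5 373.0 373 373 jig -5.84 -147.54
2.654627331144047
```

```bash
sed -i 's/box\[300:390,285:345\]=1/box[286:352,285:345]=1/' meas.py
python3 - <<'E'
from meas import *
ci=dict(np.load('ci3wrist.npz')); im=cv2.imread('pics/r3wrist.png')[:,:,::-1].copy()
print(rel(im,ci))
E
```

```text
224 310.21 341.7 333 350 jig -8.49 -124.06
47 313.68 295.2 293 297 jig -6.39 -93.17
2.101872469571937
```

Ray result: pointer at −6.4 and clip at −8.5, agreeing with the TCP reading. I pull 2 mm more.

```bash
python3 - <<'E'
from meas import *
robot.servo_line(J(-10.6,-60,28),feed=20); robot.hold(.5); s=robot.observe()
p=s['tcp_pos']-C; print(s['t'],p@u,p@n,p[2],s['contact_force']@u,s['grip_width']*92)
ci=viewer.camera_info('wrist'); im=viewer.read_camera('wrist'); print('rel',rel(im,ci))
sc=viewer.read_camera('scene')
cv2.imwrite('pics/c4.png',np.hstack([cv2.resize(im[280:360,260:360],(400,320),interpolation=2),cv2.resize(sc[225:305,225:325],(400,320),interpolation=2)])[:,:,::-1])
E
```

```text
32.2083 -8.786698821290116 -59.936829832317464 28.03096815216282 9.889895713051489 16.887636221114363
221 313.86 341.8 333 350 jig -8.5 -124.1
46 313.57 295.2 293 297 jig -8.69 -93.18
rel -0.19626306330571097
```

View pics/c4.png

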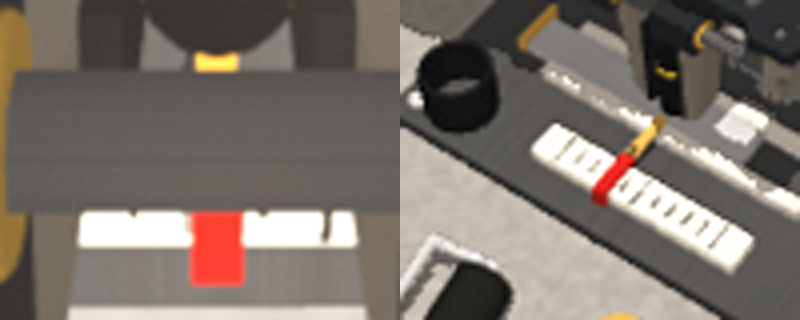

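Pointer and clip line up in both views: columns 217 and 217 in the wrist crop, and one line in the scene crop. Handing in while holding.

```bash
python3 -c "
from h import *
robot.job_done(); print(robot.observe()['t'])"
```

```text
the job is handed in; nothing more can be done
the job is handed in; nothing more can be done
```

I pushed the block home first, then pulled the lay to the mark. I handed the job in with the gripper still holding the handle, at about 32 s of the 54 s allowed.

- **Block:** It slid at about 1.5–2 N, then stalled at the stop while the force rose to 18 N, more than I had aimed for. After I backed off, the wrist camera put its rear face at about jig x +10 mm. That puts the leading face at about +90 mm, inside the stop's 75–105 mm range. A later wrist reading gave +8 mm, within the network's error.
- **Lay:** I gripped the handle with the jaws along the pull direction and pulled it about 66 mm. The first pull stopped 2 mm short because the arm gave under the spring, so I pulled 2 mm more. The last wrist-camera check put the pointer at −8.7 mm and the clip at −8.5 mm, 0.2 mm apart. The arm's own reading was −8.8 mm, and in the scene picture the pointer runs straight into the clip.
- **Checks that disagreed:**
  - The network's own readings of the clip were rougher, from −7 to −13 mm, so I used the coloured pixels in the wrist picture instead.
  - After the pull, the networks' best "block" hit in the scene and top pictures was the purple look-alike. The top camera's view of the mark was hidden by the arm.
  - I saw an unexplained upward force of about 14 N at the end of the block push; I did not look into it.
- **Other objects:** The ones in the pictures taken after the block push looked undisturbed. I did not check the rest again.

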